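# Bin the used sample bottle through the sprung flap

### The arm

A 7-joint arm with a two-finger parallel gripper is mounted at the origin on the work surface. World frame = base frame: x ahead of the robot, y to its left, z up, the work surface at z = 0. Lengths are in m, angles in rad, forces in N, time in s.
With the tool pointing down it reaches from about 0.35 to 0.9 m from the base axis. Payload 8.1 kg.
Tool frame: the origin (TCP) lies between the finger pads; the fingertips stand ahead of it and the grasp point (between the pads) is the TCP (arm.nose_length is the z of the fingertips in the tool frame, in m); z points along the fingers, y is the line along which they close (so a half turn about z gives the same grasp; the last joint's range is limited). The gripper opens to 92 mm and grips with 3 to 60 N. Pads are 19 mm wide; open, the fingers measure 130 mm over their backs; the gripper's body (75 mm by 190 mm) begins 47 mm behind the grasp point.
Start: joints at [-1.392, 0.434, 0.025, 1.573, -0.012, 1.134, -0.075], TCP at [0.174, 0.6, 0.208] pointing down, gripper open.
Joint ranges: [-2.62, 2.62], [-0.44, 2.09], [-1.27, 1.32], [0.08, 2.57], [-1.32, 4.46], [0.12, 2], [-2.74, 2.74]. Speed limits (rad/s): [2.22, 2.22, 3.01, 3.01, 3.14, 3.14, 3.14].

### API

Orientations are given as a rotation vector (axis times angle).
In Python, from cell import sensors, optics, arm gives the robot as it stands.
- The arm moves only by the tool arm_command, never from a script. Its argument "deltas" is one flat list of numbers, 7 for each row, row after row: the turn, a rotation vector about the world's x, y, z as a fraction of full scale, then the shift along the world's x, y, z as a fraction of full scale, then the finger opening in mm, from 0 to 91.8. In form: [wx, wy, wz, dx, dy, dz, fingers, wx, wy, wz, dx, dy, dz, fingers, ...]. A call has 1 to 20 rows; each row is the pose to reach, as a shift and turn from the pose commanded when the call began; what a row does not reach only later rows make up. Full scale, the value 1, is 1 m for a shift and 90 degrees for a turn. A row lasts 1/10 s, in which the tool goes at most 50 mm and 8.59 degrees, less where a joint would pass 70% of its speed; a pose out of reach is approached as far as the arm can. A call with a number of a shift or a turn outside -1 to 1 is refused whole. A call with a gripper value outside its range is refused whole. The fingers move at their own pace and stop on an object; "force" is the grip in N (left out, the last holds). Time passes only in rows, so rows that repeat a pose let the fingers close. It gives the time, the measured TCP pose, the force, the opening and the grip force at its end, in the units of the state.
- sensors.observe(): the state, without advancing time (a new reading comes with each control period).
- optics.get_image(name): name is "scene" or "top"; returns the picture (480x640x3 uint8, blue, green, red); there is no depth.
- optics.calibration(name): a dict with "camera_matrix" (3x3 intrinsics, pixels), "D" ([k1, k2, p1, p2, k3] as OpenCV has them; the pictures are not rectified), "rvec" (rotation vector, rad) and "tvec" (3), from world to camera coordinates, as OpenCV has them. Camera axes: x right, y down, z forward; pixel columns grow to the right and rows downward; lengths in m; the calibration is good to about 2 mm. A picture is of the moment at which its call begins. calibration takes no time and is no camera call.
- arm.sign_off(): hands the job in; it is judged then, once.
The state is a dict: "clock": time; "joints": joint angles; "dq": joint speeds; "joint_efforts": joint torques, N m; "position": TCP position; "ee_rot": TCP orientation; "force": force on the tool from outside, world axes, zero at the start; "ft_torque": the same for the moment, N m; "width": opening from 0.0 (shut) to 1.0 (fully open); "gripper_force": force on a finger pad.
Only numpy, scipy, OpenCV 4.12 (cv2) and the standard library are available. Lean on these libraries where they do the work, as an engineer would, in place of code of your own. Each camera call takes 0.05 s, during which the arm holds its last target. There are 200 camera calls.

### The job

Throw away the used sample bottle, the tall tapered one: push it down through the sprung steel flap in the lid of the white waste bin, and let it drop so that it ends up inside the bin with the flap snapped shut behind it. Leave the squat jar standing where it is.

Things in the scene. Friction and masses are not known exactly. Their poses are not given: they have to be found in the camera images.
- bottle_mid (a point): Centre of the used bottle, 57.5 mm above its underside; z points up. Upright round white plastic bottle, 115 mm tall, about 120 g: body tapers from 40 mm diameter at the base to 28 mm at 85 mm up, then a straight screw cap, 28 mm diameter, 30 mm tall. Hold it by the cap, fingertips 83 mm or more above its underside, so that its lower part can enter the bin with the fingers above the lid.
- slot (a point): Centre of the lid's opening, level with the lid's top, 210 mm above the bench; z up. Fixed white bin 200 (x) x 180 (y) x 210 mm, closed but for this opening: 70 mm along x, 100 mm along y, filled by a steel flap hinged at the +x edge (4 mm high hinge barrel); its free edge, at -x, swings down. Aim the bottle at the middle, or up to 8 mm towards -x; fingers closing along x hold it steadiest.
- flap (a joint): Angle of the 66 mm flap, rad: 0 shut, grows as it swings down, to 1.4. Its spring (0.09 to 0.12 N m; 3 N at the middle) beats the bottle's weight and snaps it shut. It presses the bottle towards -x onto a smooth plate. Push the bottle upright until its base is 75 to 80 mm below the lid, past the free edge (about 65 mm): let go there, it slides down and the flap shuts. Let go higher, the flap holds it.
- jar: Bystander: squat white plastic jar, 56 mm diameter, 60 mm tall, standing upright on the bench; origin at the centre of its underside. Stays where it is. A blue tube rack and a stack of white test cassettes, both fixed and under 85 mm tall, stand farther off, near the far side of the bench.
Mind the look-alikes: they are no part of the job. Leave any black or green look-alike of the part that bears bottle_mid alone.

How it is judged:
On the way:
1. the bottle is pushed into the opening and the flap swings down (value of joint flap above 0.6 rad and x of bottle_mid in the frame of slot between -0.05 and 0.05 m and y of bottle_mid in the frame of slot between -0.06 and 0.06 m).
At the end, for the whole second after the job is handed in: The bottle lies or stands inside the bin, its centre at least 80 mm below the lid and within the bin's walls; the flap is shut (under 0.08 rad); the jar is upright (within 10 degrees) and within 20 mm of where it stood (x of bottle_mid in the frame of slot between -0.1 and 0.1 m and y of bottle_mid in the frame of slot between -0.09 and 0.09 m and z of bottle_mid in the frame of slot below -0.08 m and value of joint flap below 0.08 rad and distance of jar from where it was at the start of the episode below 0.02 m and angle between jar's own z axis and vertical below 0.17 rad); the robot touches nothing.
It fails at once if the squat jar is shoved away or knocked over (distance of jar from where it was at the start of the episode above 0.03 m or angle between jar's own z axis and vertical above 0.4 rad).
It also fails if it takes over 40 s, if anything falls off the work surface, if the arm or the gripper's body presses on something with over 40 N, if the wrist force passes 120 N, or if a joint passes its speed limit or range.

## Working session

There is one attempt and no reset: what is moved stays moved. The work goes in short steps, Python scripts to look and compute and a tool call to move; the robot and the scene stay as the last step left them, time stands still between calls to the robot, and variables do not carry over. Pictures are saved under pics/ and viewed, at most 10 in all, crops included, and the job is handed in when it is done.

Besides the shell and the picture viewer there is one more tool, called after ">>>" as name(argument=value, ...) on one line, values as JSON. arm_command: Moves the arm, as the interface text tells. Its arguments: {"type":"object","properties":{"deltas":{"type":"array","items":{"type":"number"}},"force":{"type":"number"}},"required":["deltas"]}

```bash
mkdir -p pics; python3 - <<'E'
from cell import sensors, optics, arm
import cv2,numpy as np
s=sensors.observe()
for k,v in s.items(): print(k,np.round(v,3))
print(arm.nose_length)
for n in("scene","top"):
    cv2.imwrite(f"pics/{n}0.png",optics.get_image(n)); c=optics.calibration(n); print(n,c)
    R=cv2.Rodrigues(np.array(c["rvec"]))[0]; print(-R.T@np.array(c["tvec"]).ravel(), R[2])
E
```

```text
clock 0.0
joints [-1.392  0.435  0.025  1.574 -0.012  1.134 -0.075]
dq [ 0.     0.001  0.001 -0.     0.001 -0.001  0.   ]
joint_efforts [-1.0000e-03 -6.6786e+01  9.8500e-01 -3.1447e+01 -6.1000e-02  4.3000e-02
  0.0000e+00]
position [0.174 0.6   0.208]
ee_rot [-4.41e-01 -3.11e+00  3.00e-03]
force [-0.322 -0.013  0.116]
ft_torque [-0.012  0.006  0.011]
gripper_force 0.0
width 1.001
0.019
scene {'camera_matrix': array([[488.86572419,   0.        , 319.14760443],
       [  0.        , 488.86572419, 237.69342095],
       [  0.        ,   0.        ,   1.        ]]), 'D': array([-0.02737872,  0.        ,  0.        ,  0.        ,  0.        ]), 'rvec': array([ 1.43048078,  2.28236078, -0.76560541]), 'tvec': array([ 0.26534361, -0.26882122,  1.37374599])}
[1.05577164 0.21436704 0.93233211] [-0.54408222 -0.26183172 -0.79713153]
top {'camera_matrix': array([[617.98068397,   0.        , 317.67455869],
       [  0.        , 617.98068397, 243.68926091],
       [  0.        ,   0.        ,   1.        ]]), 'D': array([-0.13108456,  0.        ,  0.        ,  0.        ,  0.        ]), 'rvec': array([ 2.14640385, -2.15870197,  0.11804229]), 'tvec': array([-0.01663422,  0.54188919,  1.37740651])}
[ 0.3700306  -0.03683871  1.43279083] [ 0.12177735  0.01213048 -0.99248331]
```

View pics/scene0.png

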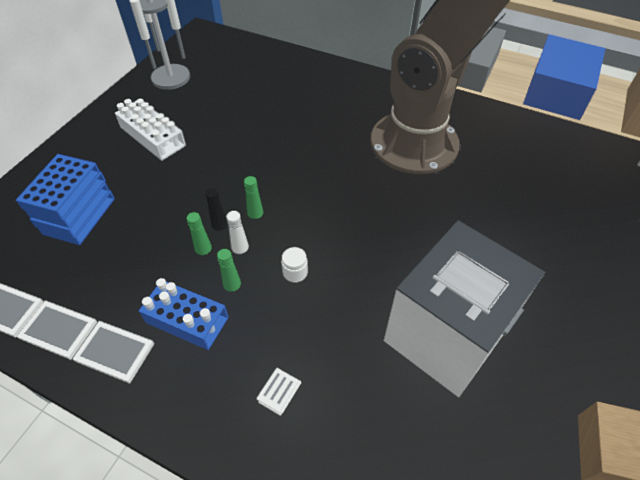

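View pics/top0.png

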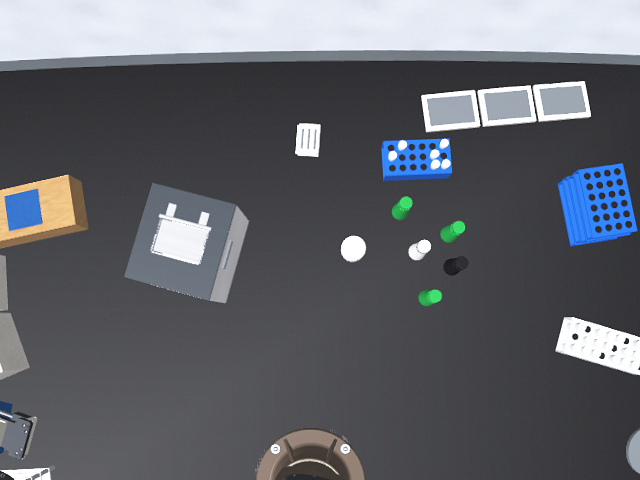

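Candidates for the bottle: white (scene 237,232 / top 420,250), black (215,210 / 456,265), green (253,197), (199,233), (229,270). Also white but ruled out are the jar (294,264 / 353,249) and the rack's tubes. I choose the white tapered one and check it in close crops.

```bash
python3 - <<'E'
import cv2,numpy as np
t=cv2.imread("pics/top0.png");s=cv2.imread("pics/scene0.png")
f=lambda im,x,y,w,h,k:cv2.resize(im[y:y+h,x:x+w],None,fx=k,fy=k,interpolation=cv2.INTER_CUBIC)
a=f(t,120,175,133,133,3)   # top bin
b=f(t,330,195,133,133,3)
cv2.imwrite("pics/c1.png",np.hstack([a,b]))
a=f(s,190,190,133,100,3); b=f(s,380,215,170,184,2.5)
c=np.zeros((460,399+425,3),np.uint8);c[:300,:399]=a;c[:460,399:]=b;cv2.imwrite("pics/c2.png",c[:,:800])
E
```

```text
(no output)
```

View pics/c1.png

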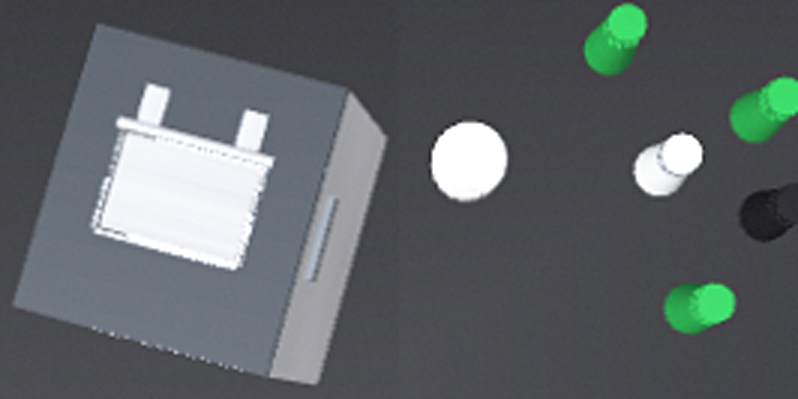

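View pics/c2.png

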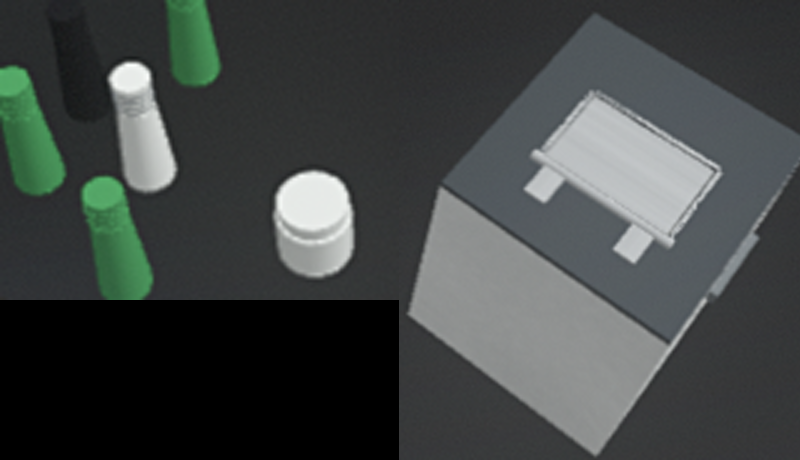

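The crops confirm it: the white tapered bottle's cap is at crop1 (684,154) and crop2 (131,75). The lid's corners and the flap are clear, with the hinge barrel on the far (+x) side.

```bash
cat > h.py <<'E'
from cell import optics
import cv2,numpy as np
C={n:optics.calibration(n) for n in("scene","top")}
def plane(n,p,z):
    c=C[n];R=cv2.Rodrigues(c["rvec"])[0];o=-R.T@c["tvec"].ravel()
    u=cv2.undistortPoints(np.array(p,float).reshape(-1,1,2),c["camera_matrix"],c["D"])[:,0]
    d=np.c_[u,np.ones(len(u))]@R
    return o+d*((z-o[2])/d[:,2])[:,None]
def proj(n,P):
    c=C[n];return cv2.projectPoints(np.array(P,float).reshape(-1,1,3),c["rvec"],c["tvec"],c["camera_matrix"],c["D"])[0][:,0]
E
python3 - <<'E'
from h import *
np.set_printoptions(precision=4,suppress=True)
A=lambda p:np.array(p)/3+[120-1/3,175-1/3]
B=lambda p:(np.array(p)-[399,0])/3+[330-1/3,195-1/3]
S1=lambda p:np.array(p)/3+[190-1/3,190-1/3]
S2=lambda p:(np.array(p)-[399,0])/2.5+[380-.3,215-.3]
def rep(n,L,z=.21):
    P=plane(n,L,z)[:,:2];d=np.roll(P,-1,0)-P
    print(n,P.tolist(),"mean",P.mean(0),"len",np.linalg.norm(d,axis=1),"ang",np.degrees(np.arctan2(d[:,1],d[:,0])))
rep("top",A([[97,24],[348,90],[270,376],[13,305]]))
rep("scene",S2([[442,185],[670,343],[808,137],[595,14]]))
rep("top",A([[118,124],[273,163],[239,269],[93,232]]))
rep("scene",S2([[535,155],[672,242],[720,170],[595,92]]))
print("cap",plane("top",B([[684,154]]),.115),plane("scene",S1([[131,75]]),.115))
print("jar",plane("top",B([[469,160]]),.06),plane("scene",S1([[314,202]]),.06))
print("greens top",plane("top",B([[627,22],[784,97],[714,303]]),.115))
print("greens scene",plane("scene",S1([[14,82],[104,193]]),.115), "black",plane("scene",[[212,192]],.115))
E
```

```text
top [[0.6481799408759563, 0.3168031851215134], [0.6004997442587348, 0.14325974728650132], [0.40878164932918015, 0.19319929133082664], [0.45629623553344256, 0.3689478678047317]] mean [0.5284 0.2556] len [0.18   0.1981 0.1821 0.1988] ang [-105.3627  165.3998   74.8714  -15.2031]
scene [[0.6034394583011908, 0.14534322979202946], [0.650121780481698, 0.3163391795041153], [0.4526292732337369, 0.36659218413882855], [0.4093384576048622, 0.19778701399841483]] mean [0.5289 0.2565] len [0.1773 0.2038 0.1743 0.2011] ang [  74.7302  165.7238 -104.3838  -15.1196]
top [[0.5787900760244797, 0.29995262471901313], [0.5512450809344187, 0.19329077649307064], [0.48000007470970063, 0.21506083649894714], [0.5053680866549912, 0.3150884961382027]] mean [0.5289 0.2558] len [0.1102 0.0745 0.1032 0.075 ] ang [-104.48    163.0086   75.7693  -11.6483]
scene [[0.5520093252259651, 0.19557267549702548], [0.5781939108149428, 0.29955245721679996], [0.5076292875801041, 0.3158960732345779], [0.4807388914012173, 0.2183272322539896]] mean [0.5296 0.2573] len [0.1072 0.0724 0.1012 0.0748] ang [  75.8654  166.9595 -105.4084  -17.7068]
cap [[ 0.5252 -0.2509  0.115 ]] [[ 0.5228 -0.2495  0.115 ]]
jar [[ 0.5282 -0.099   0.06  ]] [[ 0.5313 -0.0978  0.06  ]]
greens top [[ 0.6216 -0.2121  0.115 ]
 [ 0.5661 -0.3247  0.115 ]
 [ 0.4184 -0.2698  0.115 ]]
greens scene [[ 0.5654 -0.3223  0.115 ]
 [ 0.6203 -0.2105  0.115 ]] black [[ 0.487  -0.3284  0.115 ]]
```

>>> arm_command(deltas=[0,0,0,0,0,0.04,50,0,0,0,0,0,0.08,50,0,0,-0.055,0.028,-0.035,0.084,50,0,0,-0.11,0.055,-0.07,0.088,50,0,0,-0.165,0.083,-0.105,0.092,50,0,0,-0.22,0.11,-0.14,0.096,50,0,0,-0.275,0.138,-0.175,0.1,50,0,0,-0.33,0.166,-0.21,0.104,50,0,0,-0.385,0.193,-0.245,0.108,50,0,0,-0.44,0.221,-0.28,0.112,50,0,0,-0.495,0.248,-0.315,0.116,50,0,0,-0.55,0.276,-0.35,0.12,50,0,0,-0.605,0.282,-0.398,0.12,50,0,0,-0.66,0.289,-0.446,0.12,50,0,0,-0.715,0.295,-0.494,0.12,50,0,0,-0.77,0.301,-0.542,0.12,50,0,0,-0.825,0.307,-0.59,0.12,50,0,0,-0.88,0.314,-0.638,0.12,50,0,0,-0.935,0.32,-0.686,0.12,50,0,0,-0.99,0.326,-0.734,0.12,50], force=40)

```text
clock: 2.1
position: [0.4995, -0.1354, 0.3283]
ee_rot: [-2.499, -1.903, -0.001]
force: [1.9, 0.8, -0.1]
width: 0.542
gripper_force: 0.0
```

>>> arm_command(deltas=[0,0,0,0.012,-0.045,0,50,0,0,0,0.02,-0.09,0,50,0,0,0,0.0245,-0.1146,-0.02,50,0,0,0,0.0245,-0.1146,-0.06,50,0,0,0,0.0245,-0.1146,-0.1,50,0,0,0,0.0245,-0.1146,-0.14,50,0,0,0,0.0245,-0.1146,-0.158,50,0,0,0,0.0245,-0.1146,-0.158,50])

```text
clock: 2.9
position: [0.5224, -0.2471, 0.1674]
ee_rot: [-2.493, -1.904, 0.005]
force: [-0.1, 0.2, 1.1]
width: 0.545
gripper_force: 0.0
```

```bash
python3 - <<'E'
from h import *
from cell import sensors
print(sensors.observe()["position"])
s=optics.get_image("scene");t=optics.get_image("top")
f=lambda im,x,y,w,h,k:cv2.resize(im[y:y+h,x:x+w],None,fx=k,fy=k,interpolation=cv2.INTER_CUBIC)
cv2.imwrite("pics/d1.png",np.hstack([f(s,180,170,130,150,3),f(t,350,190,130,150,3)]))
E
```

```text
[ 0.52242754 -0.24709399  0.16741972]
```

View pics/d1.png

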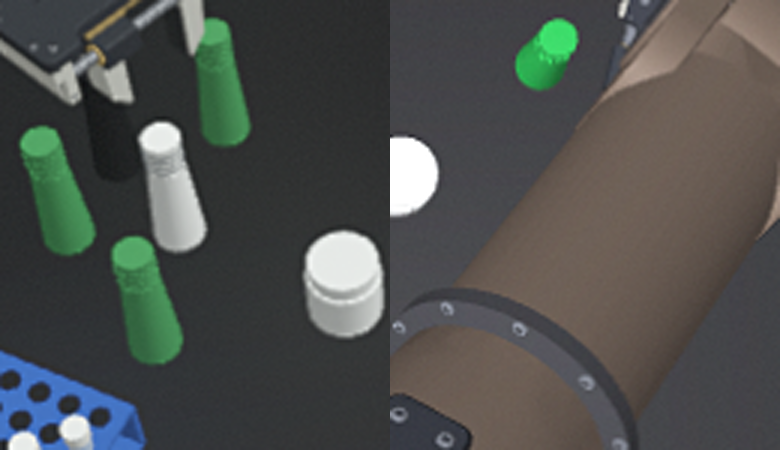

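>>> arm_command(deltas=[0,0,0,0.001,-0.0025,-0.015,50,0,0,0,0.001,-0.0025,-0.03,50,0,0,0,0.001,-0.0025,-0.045,50,0,0,0,0.001,-0.0025,-0.06,50,0,0,0,0.001,-0.0025,-0.062,50,0,0,0,0.001,-0.0025,-0.062,50,0,0,0,0.001,-0.0025,-0.062,50])

```text
clock: 3.7
position: [0.5256, -0.251, 0.1087]
ee_rot: [2.496, 1.907, 0.0]
force: [-0.4, -0.2, 0.8]
width: 0.545
gripper_force: 0.0
```

```bash
python3 - <<'E'
from h import *
from cell import sensors
o=sensors.observe();print(o["position"],o["force"])
s=optics.get_image("scene")
cv2.imwrite("pics/d2.png",cv2.resize(s[170:290,180:320],None,fx=4,fy=4,interpolation=cv2.INTER_CUBIC))
E
```

```text
[ 0.52557667 -0.25104273  0.10870312] [-0.35428966 -0.17098064  0.75522542]
```

View pics/d2.png

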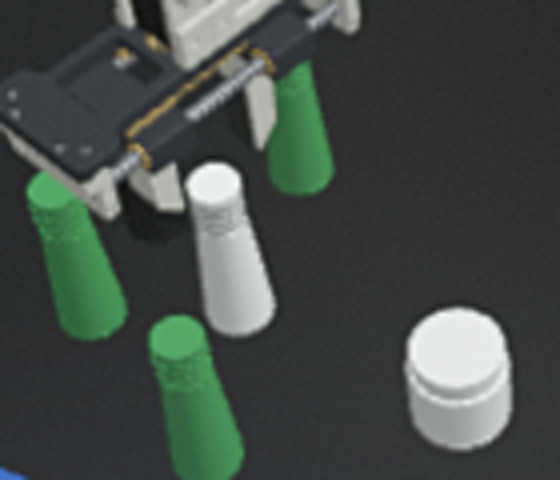

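```bash
python3 - <<'E'
from h import *
from cell import sensors
o=sensors.observe();R=cv2.Rodrigues(np.array(o["ee_rot"]))[0];p=np.array(o["position"])
for y in(-.044,-.025,0,.025,.044):
  for z in(0,.019): print(y,z,((proj("scene",p+R@[0,y,z])[0]-[180,170])*4+1.5).round())
print("bottle top/base",(proj("scene",[[.524,-.25,.115],[.524,-.25,0]])-[180,170])*4+1.5)
# where fingertips in d2 would be at z=.09
print(plane("scene",np.array([[168,208],[262,148]])/4+[180,170],.09))
E
```

```text
-0.044 0 [269. 144.]
-0.044 0.019 [273. 166.]
-0.025 0 [245. 164.]
-0.025 0.019 [249. 186.]
0 0 [211. 190.]
0 0.019 [216. 212.]
0.025 0 [177. 217.]
0.025 0.019 [182. 239.]
0.044 0 [151. 238.]
0.044 0.019 [156. 259.]
bottle top/base [[212.90774289 181.34395091]
 [239.9681528  306.11666389]]
[[ 0.53556419 -0.27509812  0.09      ]
 [ 0.47513062 -0.25082868  0.09      ]]
```

```bash
python3 - <<'E'
from h import *
a=cv2.imread("pics/scene0.png");b=optics.get_image("scene");cv2.imwrite("pics/s2.png",b)
g=lambda im:(255*(im/255.)**.45).astype(np.uint8)
d=np.clip(cv2.absdiff(a,b).astype(int)*6,0,255).astype(np.uint8)
k=lambda im:cv2.resize(im[170:260,200:278],None,fx=5,fy=5,interpolation=cv2.INTER_CUBIC)
cv2.imwrite("pics/d3.png",np.hstack([k(g(b)),k(d)]))
E
```

```text
(no output)
```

View pics/d3.png

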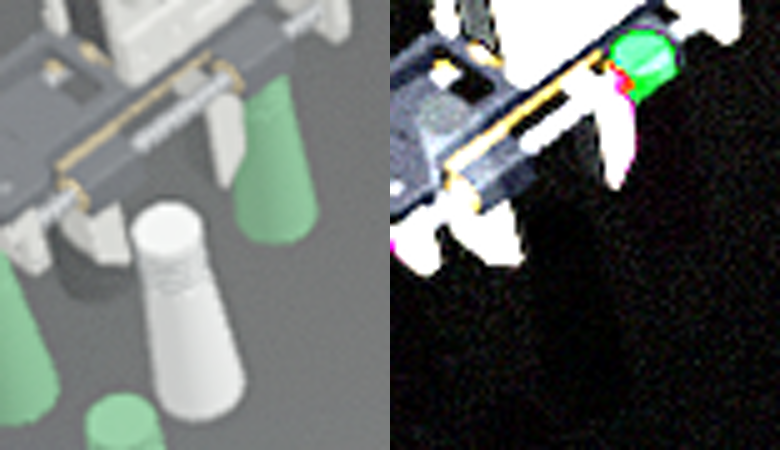

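```bash
python3 - <<'E'
from h import *
t=cv2.imread("pics/top0.png")
R=cv2.Rodrigues(np.array([-.441,-3.11,.003]))[0];p=np.array([.174,.6,.208])
q=np.array([p+R@[x,y,z] for x,y,z in[(0,0,.019),(0,.046,.019),(0,-.046,.019),(0,.095,-.047),(0,-.095,-.047),(.0375,0,-.047),(-.0375,0,-.047)]])
q=proj("top",q);print(q.round(1))
im=cv2.resize(t[380:480,0:90],None,fx=6,fy=6,interpolation=cv2.INTER_CUBIC)
raw=im.copy()
for i,(u,v) in enumerate(q): cv2.circle(im,(int(u*6),int((v-380)*6)),3,[(0,0,255),(0,255,255),(0,255,255),(0,255,0),(0,255,0),(255,0,255),(255,0,255)][i],-1)
im=(255*(im/255.)**.6).astype(np.uint8)
s=cv2.imread("pics/s2.png")
cv2.imwrite("pics/d4.png",im)
E
```

```text
[[ 17.3 413.3]
 [ -2.1 406.3]
 [ 37.2 420.3]
 [-40.  402.6]
 [ 44.5 433.3]
 [ -3.6 436. ]
 [  6.5 399.7]]
```

View pics/d4.png

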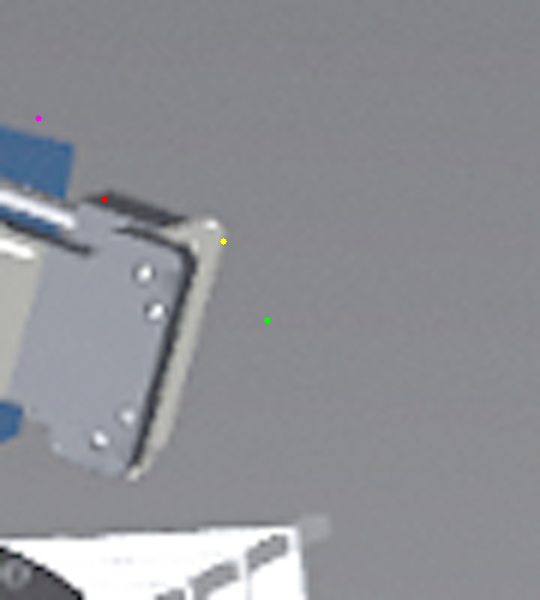

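Near tip is at d3 (120,265) and far tip at (228,187). That is about 9 px higher in the scene picture than the state predicts. Before closing the fingers I'll settle this from a second viewpoint, with the gripper raised near the camera.

>>> arm_command(deltas=[0,0,0,0,0,0.03,50,0,0,0,0,0,0.07,50,0,0,0,0,0,0.11,50,0,0,0,0,0.03,0.14,50,0,0,0,0,0.07,0.17,50,0,0,0,0,0.11,0.2,50,0,0,0,0,0.15,0.22,50,0,0,0,0,0.19,0.24,50,0,0,0,0,0.23,0.26,50,0,0,0,0,0.27,0.26,50,0,0,0,0,0.3,0.26,50,0,0,0,0,0.3,0.26,50,0,0,0,0,0.3,0.26,50])

```text
clock: 5.1
position: [0.5253, 0.0494, 0.3687]
ee_rot: [2.495, 1.908, 0.001]
force: [-0.1, -1.0, 0.1]
width: 0.546
gripper_force: 0.0
```

```bash
python3 - <<'E'
from h import *
from cell import sensors
o=sensors.observe();R=cv2.Rodrigues(np.array(o["ee_rot"]))[0];p=np.array(o["position"]);print(p,o["ee_rot"])
s=optics.get_image("scene");t=optics.get_image("top")
cv2.imwrite("pics/s3.png",s);cv2.imwrite("pics/t3.png",t)
q=np.array([p+R@[x,y,z] for x,y,z in[(0,0,0),(0,.025,.019),(0,-.025,.019)]])
a=proj("scene",q);print(a,proj("top",q))
print("base",proj("scene",[0,0,0]),proj("top",[0,0,0]))
u,v=a[0].astype(int);x0=u-65;y0=v-90
im=cv2.resize(s[y0:y0+150,x0:x0+130],None,fx=4,fy=4,interpolation=cv2.INTER_CUBIC)
for w in a: cv2.circle(im,tuple(int(i) for i in (w-[x0,y0])*4+1.5),3,(0,0,255),-1)
cv2.imwrite("pics/d5.png",im);print(x0,y0)
E
```

```text
[0.52528867 0.04944045 0.36867152] [2.49503808e+00 1.90841084e+00 6.11186453e-04]
[[370.22507223 176.71836258]
 [359.76719229 193.48643771]
 [378.43617523 176.58953445]] [[275.55693218 229.89603758]
 [280.14322529 217.96791271]
 [272.68054933 244.96743931]]
base [[413.37819648 142.22783512]] [[310.36308441 481.87350083]]
305 86
```

View pics/d5.png

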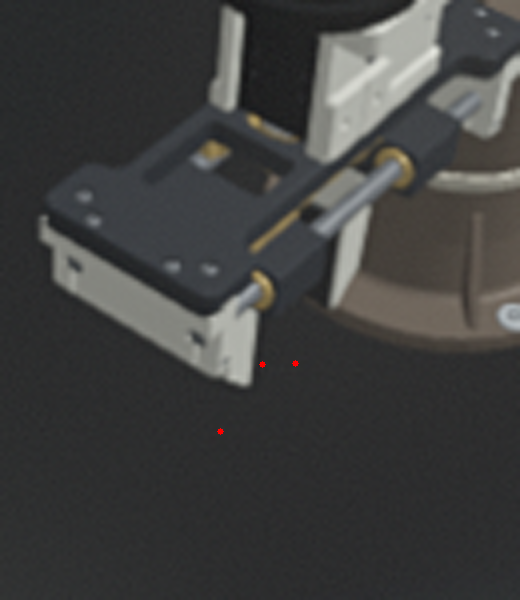

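```bash
python3 - <<'E'
from h import *
from scipy.optimize import least_squares
R=cv2.Rodrigues(np.array([2.495,1.908,0.]))[0]
obs=[((.5256,-.251,.1087),[171/5+200,225/5+170]),((.5253,.0494,.3687),[292/4+305,345/4+86]),((.5224,-.2471,.1674),[230.6,194.6])]
f=lambda d:np.concatenate([proj("scene",np.array(p)+d)[0]-o for p,o in obs])
r=least_squares(f,[0,0,0.]);print(r.x,R.T@r.x,r.fun.round(1))
for zz in([0,0,.012],[0,0,0.02]):print(zz,f(np.array(zz)).round(1))
E
```

```text
[0.01379881 0.01548264 0.03093311] [ 0.01854458  0.00927681 -0.03093566] [-1.  -0.2 -0.1 -0.7  1.1  1.1]
[0, 0, 0.012] [-2.5 -1.4 -7.2 -0.9 -0.5  0.4]
[0, 0, 0.02] [-3.  -3.8 -6.7 -4.5 -1.  -2.2]
```

```bash
python3 - <<'E'
import cv2,numpy as np
def asc(n,x0,x1,y0,y1):
    d=cv2.absdiff(cv2.imread("pics/scene0.png"),cv2.imread(n)).max(2)
    d=cv2.GaussianBlur(d,(3,3),0)
    print(n,"cols",x0,x1)
    for y in range(y0,y1,2): print(y,''.join(' ' if v<5 else '.' if v<10 else '+' if v<30 else '#' for v in d[y,x0:x1]))
asc("pics/s3.png",330,410,150,206)
asc("pics/s2.png",200,270,195,245)
E
```

```text
pics/s3.png cols 330 410
150 #++... ..++++++++++++++++++++++++++++++++++++##########+##########.             
152 ####++.. ...+++######++++#####++++++++++++++++++######++#########+              
154 #######++...  .++###+++++#####++++++++####+++++++###############+               
156 ###########++.   ..++++++++++++++++++######++++++++############+                
158 ##############++..  ..+++++++++++++#########+..+++++##########.                 
160 ##################++..  ..++++++############+++++...++#######.                  
162 #####################++.... .+############+++++...    .++##+.                   
164 +########################++#############+......          ..                     
166   .+####################################+       .                               
168      .++################################.                                       
170         .++#############################.                                       
172             .+#########################+                                        
174                .++#####################+           
[... 2433 characters left out ...]
                     
225     .++++.                                                            
227                                                                       
229                                                                       
231                                                                       
233                                                                       
235                                                                       
237                                                                       
239                                                                       
241                                                                       
243
```

```bash
python3 - <<'E'
from h import *
R=cv2.Rodrigues(np.array([2.495,1.908,0.]))[0];p=np.array([.5253,.0494,.3687])
for x in(-.0375,0,.0375):
  for z in(-.15,-.1,-.047,-.02,0,.019):
    print(x,z,[((proj("scene",p+R@[x,y,z])[0]-[305,86])*4+1.5).round().astype(int).tolist() for y in(-.095,-.025,0,.025,.095)])
E
```

```text
-0.0375 -0.15 [[372, -108], [257, -23], [213, 9], [167, 43], [31, 143]]
-0.0375 -0.1 [[355, 6], [246, 92], [204, 124], [161, 158], [33, 258]]
-0.0375 -0.047 [[340, 115], [235, 201], [196, 233], [155, 267], [34, 366]]
-0.0375 -0.02 [[332, 167], [230, 252], [192, 285], [152, 318], [34, 417]]
-0.0375 0 [[327, 203], [227, 288], [189, 321], [150, 354], [35, 452]]
-0.0375 0.019 [[322, 236], [224, 322], [186, 354], [148, 387], [35, 484]]
0 -0.15 [[457, -69], [343, 20], [300, 54], [255, 89], [120, 194]]
0 -0.1 [[435, 46], [327, 135], [286, 169], [243, 204], [116, 309]]
0 -0.047 [[415, 155], [312, 244], [273, 278], [232, 312], [112, 416]]
0 -0.02 [[406, 206], [305, 295], [267, 328], [227, 363], [110, 466]]
0 0 [[399, 242], [300, 331], [262, 364], [224, 399], [109, 501]]
0 0.019 [[393, 276], [295, 364], [258, 397], [220, 431], [108, 533]]
0.0375 -0.15 [[545, -28], [433, 65], [391, 100], [346, 137], [213, 248]]
0.0375 -0.1 [[519, 87], [412, 180], [371, 215], [329, 252], [203, 362]]
0.0375 -0.047 [[493, 196], [392, 288], [353, 324], [313, 360], [194, 468]]
0.0375 -0.02 [[482, 247], [382, 339], [344, 374], [306, 410], [190, 517]]
0.0375 0 [[473, 283], [375, 375], [338, 410], [300, 446], [187, 552]]
0.0375 0.019 [[466, 316], [369, 408], [333, 442], [295, 478], [184, 584]]
```

The gripper body projects well onto the tool axis, so the lateral position is sound. The only open question is the drawn finger length. Closing on the cap at the nominal height tests that safely: it either grips at a width of about 0.30, or closes on nothing above the cap.

>>> arm_command(deltas=[0,0,0,0,-0.045,-0.0,50,0,0,0,0,-0.09,-0.0,50,0,0,0,0,-0.135,-0.02,50,0,0,0,0,-0.18,-0.04,50,0,0,0,0,-0.22,-0.06,50,0,0,0,0,-0.26,-0.08,50,0,0,0,-0.0015,-0.3,-0.1,50,0,0,0,-0.0015,-0.3,-0.14,50,0,0,0,-0.0015,-0.3,-0.18,50,0,0,0,-0.0015,-0.3,-0.21,50,0,0,0,-0.0015,-0.3,-0.24,50,0,0,0,-0.0015,-0.3,-0.255,50,0,0,0,-0.0015,-0.3,-0.264,50,0,0,0,-0.0015,-0.3,-0.264,50,0,0,0,-0.0015,-0.3,-0.264,50])

```text
clock: 6.7
position: [0.5244, -0.2515, 0.1055]
ee_rot: [2.496, 1.906, 0.001]
force: [-0.9, -0.1, 0.2]
width: 0.546
gripper_force: 0.0
```

>>> arm_command(deltas=[0,0,0,0,0,0,36,0,0,0,0,0,0,32,0,0,0,0,0,0,30,0,0,0,0,0,0,20,0,0,0,0,0,0,10,0,0,0,0,0,0,10], force=15)

```text
clock: 7.3
position: [0.5238, -0.2507, 0.1044]
ee_rot: [2.496, 1.907, 0.0]
force: [0.5, 0.5, 0.4]
width: 0.132
gripper_force: 0.0
```

>>> arm_command(deltas=[0,0,0,0,0,0,2,0,0,0,0,0,-0.002,2,0,0,0,0,0,-0.004,2,0,0,0,0,0,-0.004,2])

```text
clock: 7.7
position: [0.5236, -0.2506, 0.0999]
ee_rot: [-2.496, -1.907, 0.0]
force: [0.4, 1.2, 0.2]
width: 0.021
gripper_force: 0.0
```

```bash
cat > asc.py <<'E'
import cv2,numpy as np
from cell import optics,sensors
o=sensors.observe();print(o["position"],o["force"].round(2) if hasattr(o["force"],"round") else o["force"],o["width"])
b=optics.get_image("scene");cv2.imwrite("pics/s_%.1f.png"%o["clock"],b)
d=cv2.absdiff(cv2.imread("pics/scene0.png"),b).max(2)
d=cv2.GaussianBlur(d,(3,3),0)
print("col 200..275")
for y in range(195,245): print(y,''.join((' ' if v<6 else '.' if v<12 else '+' if v<35 else '#') if b[y,200+i].min()<150 or v>11 else 'w' for i,v in enumerate(d[y,200:275])))
E
python3 asc.py
```

```text
[ 0.52358307 -0.25061715  0.09993334] [0.38 1.15 0.2 ] 0.021217791239151337
col 200..275
195 #####++.+..   .++#+++++++######+++++#####+++++++.                          
196 ####+.      .+++##+++++######++++++++####+++....                           
197 ##++       .+++###++++######++++++++++###+...                              
198 +++.      .++####+++.+#####+++++++++++###+..                               
199 ++++.    .++####++++.+###+++++++++++.+####+                                
200 ++++++..+++####+++++..+##++++++++++..+####+                                
201 +++++++++#####+++##+++#####++++++++..+####+                                
202 ++++++++####+++++###++######+++++++++#####+                                
203 ++++++++###++++++###########+++...+#######+                                
204 ++++++++###++++..+##########+++...+#######+.                               
205 ++++++++###+++.  .+#########+..++++########.                               
206 ++++++++###+.   .++#########+++##++########.                               
207 ++++++++###+.  .+###########++#############.   
[... 2261 characters left out ...]
       
236                                wwwwwwwwwwwwwww                             
237                                wwwwwwwwwwwwwww                             
238                                wwwwwwwwwwwwwww                             
239                                wwwwwwwwwwwwwwww                            
240                                wwwwwwwwwwwwwwww                            
241                                wwwwwwwwwwwwwwww                            
242                                 wwwwwwwwwwwwwwww                           
243                                 wwwwwwwwwwwwwwww                           
244                                 wwwwwwwwwwwwwwww
```

>>> arm_command(deltas=[0,0,0,0,0,-0.001,2,0,0,0,0,0,-0.002,2,0,0,0,0,0,-0.003,2,0,0,0,0,0,-0.004,2,0,0,0,0,0,-0.004,2])

```text
clock: 8.25
position: [0.5243, -0.2511, 0.097]
ee_rot: [2.496, 1.906, 0.001]
force: [-1.4, 0.4, 6.6]
width: 0.021
gripper_force: 3.5
```

Contact with the cap top (z = 0.115) comes at reported TCP z of about 0.098. The real fingertips are therefore about 36 mm higher than the state says, which matches the pictures. I'll work with that offset, so the grasp is at reported z of about 0.068.

>>> arm_command(deltas=[0,0,0,0,0,0.01,2,0,0,0,0,0,0.012,50,0,0,0,0,0,0.012,50,0,0,0,0,0,0.012,50,0,0,0,0,0,0.012,50,0,0,0,0,0,0.012,50,0,0,0,0,0,0.012,50])

```text
clock: 8.95
position: [0.5237, -0.2507, 0.1082]
ee_rot: [-2.496, -1.907, 0.0]
force: [0.8, 0.8, 0.1]
width: 0.496
gripper_force: 0.0
```

```bash
python3 asc.py
```

```text
[ 0.52370144 -0.2507142   0.10818485] [0.77 0.81 0.11] 0.4960894298490426
col 200..275
195 ++.+++++++++++++++++######+.+#######++..+########+                         
196 +++.+++#+++++#+++++######+++#######++...+########+                         
197 +++++++######++++#######+++#######+.....+########+                         
198 +++++++######+++######+++++######+   ....+#######+                         
199 +++++++#####++#######+++++++###++    ....+#######+                         
200 +++++++####++#######+++++++++++.     ....+#######+                         
201 +++++++###++#######++++++++++..       ...+#######+                         
202 ++++++++##++#######++++++++++..       ...+######+.                         
203 ++++++++##+++######++++++++++..        ...+#####+                          
204 ++++++++##+++########+++++++++.         ..+#####.                          
205 ++++++++##+++########++++++++..          .+####+                           
206 ####++++############++++..+...            +####.                           
207 ####+++++###########++++....              .+##+  
[... 2259 characters left out ...]
       
236                                wwwwwwwwwwwwwww                             
237                                wwwwwwwwwwwwwww                             
238                                wwwwwwwwwwwwwww                             
239                                wwwwwwwwwwwwwwww                            
240                                wwwwwwwwwwwwwwww                            
241                                wwwwwwwwwwwwwwww                            
242                                 wwwwwwwwwwwwwwww                           
243                                 wwwwwwwwwwwwwwww                           
244                                 wwwwwwwwwwwwwwww
```

>>> arm_command(deltas=[0,0,0,0,0,-0.01,50,0,0,0,0,0,-0.02,50,0,0,0,0,0,-0.03,50,0,0,0,0,0,-0.039,50,0,0,0,0,0,-0.039,50,0,0,0,0,0,-0.039,50])

```text
clock: 9.6
position: [0.5236, -0.2508, 0.069]
ee_rot: [-2.496, -1.906, 0.001]
force: [0.4, 0.1, -0.1]
width: 0.542
gripper_force: 0.0
```

>>> arm_command(deltas=[0,0,0,0,0,0,40,0,0,0,0,0,0,34,0,0,0,0,0,0,28,0,0,0,0,0,0,20,0,0,0,0,0,0,20,0,0,0,0,0,0,20], force=15)

```text
clock: 10.2
position: [0.5241, -0.2508, 0.0696]
ee_rot: [2.496, 1.907, 0.001]
force: [-0.3, -0.0, 1.4]
width: 0.301
gripper_force: 15.0
```

```bash
python3 asc.py
```

```text
[ 0.52407103 -0.25083309  0.06957724] [-0.3  -0.05  1.41] 0.3010781013153722
col 200..275
195   .++++++++#####+++++#################+++####+++++#######+.                
196 ..++++++++#######+..+++++############+++###++++++++######+.                
197 ++++++++#########++..+++++##########++###+##++++++#######+.                
198 ++++++++#########+++...+++#########+####++####+++########+.                
199 ++++++++##########+++...+++######++#####++##############+.                 
200 ++++++++##########++++..++++####++#####################+.                  
201 ++++##++###########++++++++++++++####################++.                   
202 ..+################+++++++++++++####################+.                     
203 .+#################+++++++++++####################++.                      
204 ++######+##########+++++++++####+++##############++.                       
205 +#######+++########++++++++#####+.+#############++                         
206 +########+++#########+++++#####+++##############+                          
207 +#######+++++#######++++######+++#############
[... 2264 characters left out ...]
     
236         ++##++              .++wwwwwwwwwwwwww++.                           
237          .++.               .++wwwwwwwwwwwwwww++                           
238                             .++wwwwwwwwwwwwwww++                           
239                              ..wwwwwwwwwwwwwww++.                          
240                              ...wwwwwwwwwwwwww++.                          
241                              .++wwwwwwwwwwwwwww+.                          
242                               ++wwwwwwwwwwwwwww++.                         
243                               ..wwwwwwwwwwwwwww++.                         
244                               ..wwwwwwwwwwwwwwww+.
```

>>> arm_command(deltas=[0,0,0,0,0,0,18,0,0,0,0,0,0.02,18,0,0,0,0,0,0.06,18,0,0,0,0,0,0.1,18,0,0,0,0,0,0.14,18,0,0,0,0,0.02,0.18,18,0,0,0,0,0.055,0.22,18,0,0,0,0,0.09,0.25,18,0,0,0,0,0.13,0.26,18,0,0,0,0,0.17,0.26,18,0,0,0,0,0.21,0.26,18,0,0,0,0,0.25,0.26,18,0,0,0,0,0.29,0.26,18,0,0,0,0,0.33,0.26,18,0,0,0,0,0.37,0.26,18,0,0,0,0,0.41,0.26,18,0,0,0,0,0.45,0.26,18,0,0,0,0,0.485,0.26,18,0,0,0,0,0.507,0.26,18,0,0,0,0,0.507,0.26,18], force=45)

```text
clock: 12.25
position: [0.5228, 0.2599, 0.3282]
ee_rot: [-2.491, -1.913, 0.002]
force: [0.3, 0.7, -2.2]
width: 0.3
gripper_force: 45.0
```

>>> arm_command(deltas=[0,0,0,0,0,0,18,0,0,0,0,0,-0.01,18,0,0,0,0,0,-0.02,18,0,0,0,0,0,-0.03,18,0,0,0,0,0,-0.03,18,0,0,0,0,0,-0.03,18])

```text
clock: 12.85
position: [0.5237, 0.2559, 0.299]
ee_rot: [-2.497, -1.906, 0.001]
force: [-0.0, -0.4, -0.8]
width: 0.293
gripper_force: 45.0
```

```bash
python3 - <<'E'
from h import *
from cell import sensors
o=sensors.observe();p=np.array(o["position"]);print(p,o["ee_rot"],o["force"],o["width"])
s=optics.get_image("scene");cv2.imwrite("pics/s5.png",s)
zb=p[2]-.0696
a=proj("scene",[[p[0],p[1]+.001,zb],[p[0],p[1]+.001,zb+.085],[.528,.256,.21]]);print(a)
u,v=a[0].astype(int);x0=u-80;y0=v-90
im=cv2.resize(s[y0:y0+150,x0:x0+160],None,fx=4,fy=4,interpolation=cv2.INTER_CUBIC)
for w in a: cv2.circle(im,tuple(int(i) for i in (w-[x0,y0])*4+1.5),3,(0,0,255),-1)
cv2.imwrite("pics/d6.png",im);print(x0,y0)
E
```

```text
[0.52369081 0.255922   0.29904906] [-2.49695991e+00 -1.90638533e+00  1.02377584e-03] [-0.04711867 -0.3692618  -0.83428325] 0.29281558095969845
[[475.45114837 271.17965698]
 [489.20509711 241.66998505]
 [471.43910077 278.95859412]]
395 181
```

View pics/d6.png

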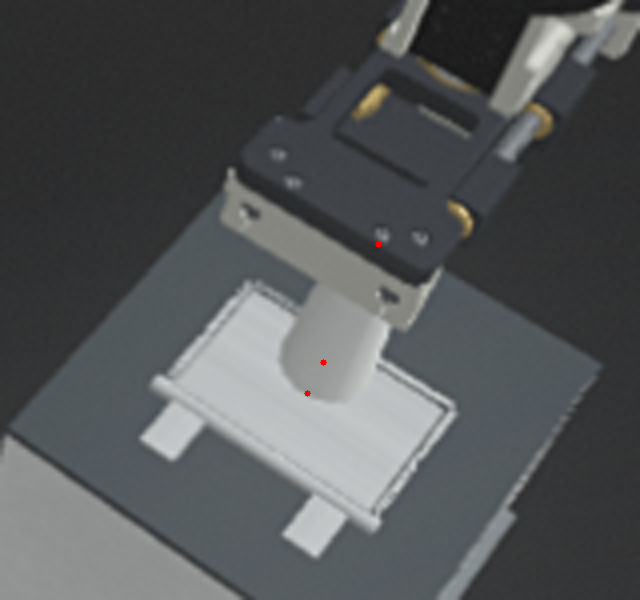

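The view shows the bottle held upright over the flap, with its base at about (325,368) against a predicted (323,362). Its aim is about 3 mm to the -x side of the slot centre, as wanted. Pushing down now.

>>> arm_command(deltas=[0,0,0,0,0,-0.01,18,0,0,0,0,0,-0.02,18,0,0,0,0,0,-0.03,18,0,0,0,0,0,-0.04,18,0,0,0,0,0,-0.05,18,0,0,0,0,0,-0.06,18,0,0,0,0,0,-0.07,18,0,0,0,0,0,-0.08,18,0,0,0,0,0,-0.09,18,0,0,0,0,0,-0.097,18,0,0,0,0,0,-0.097,18,0,0,0,0,0,-0.097,18])

```text
clock: 14.1
position: [0.5238, 0.2562, 0.2022]
ee_rot: [2.497, 1.907, -0.001]
force: [-2.0, 0.9, -1.4]
width: 0.295
gripper_force: 44.9
```

>>> arm_command(deltas=[0,0,0,0,0,-0.001,18,0,0,0,0,0,-0.001,50,0,0,0,0,0,-0.001,50,0,0,0,0,0,-0.001,50,0,0,0,0,0,-0.001,50,0,0,0,0,0,-0.001,50,0,0,0,0,0,-0.001,50,0,0,0,0,0,-0.001,50])

```text
clock: 14.9
position: [0.5239, 0.2562, 0.2014]
ee_rot: [2.497, 1.907, 0.0]
force: [0.3, 0.0, -0.5]
width: 0.546
gripper_force: 0.0
```

>>> arm_command(deltas=[0,0,0,0,0,0.04,50,0,0,0,0,0,0.08,50,0,0,0,-0.03,-0.03,0.11,50,0,0,0,-0.06,-0.06,0.12,50,0,0,0,-0.09,-0.09,0.12,50,0,0,0,-0.11,-0.12,0.12,50,0,0,0,-0.11,-0.16,0.12,50,0,0,0,-0.11,-0.2,0.12,50,0,0,0,-0.11,-0.24,0.12,50,0,0,0,-0.11,-0.24,0.12,50])

```text
clock: 15.9
position: [0.4136, 0.0109, 0.3217]
ee_rot: [-2.503, -1.897, -0.002]
force: [-0.1, 0.2, 0.2]
width: 0.543
gripper_force: 0.0
```

```bash
python3 - <<'E'
from h import *
from cell import sensors
o=sensors.observe();print(o["clock"],o["position"],o["force"])
s=optics.get_image("scene");t=optics.get_image("top");cv2.imwrite("pics/s6.png",s);cv2.imwrite("pics/t6.png",t)
for n,i,z in(("scene",s,(380,215,170,184)),("top",t,(120,175,133,133)),("scene",s,(275,240,40,45)),("top",t,(335,230,40,40))):
    x,y,w,h=z;a=cv2.imread(f"pics/{n}0.png")[y:y+h,x:x+w]
    d=cv2.absdiff(a,i[y:y+h,x:x+w]).max(2);m=(d>25);print(n,z,"changed",m.sum(),"max",d.max())
x,y,w,h=440,245,90,75
d=cv2.absdiff(cv2.imread("pics/scene0.png"),s).max(2)
for r in range(y,y+h,2): print(r,''.join(' ' if v<12 else '.' if v<25 else '#' for v in d[r,x:x+w]))
E
```

```text
15.9 [0.41360946 0.0109438  0.32174378] [-0.07121619  0.2037414   0.19798337]
scene (380, 215, 170, 184) changed 0 max 7
top (120, 175, 133, 133) changed 974 max 104
scene (275, 240, 40, 45) changed 0 max 6
top (335, 230, 40, 40) changed 0 max 6
245                                                                                           
247                                                                                           
249                                                                                           
251                                                                                           
253                                                                                           
255                                                                                           
257                                                                                           
259                                                                                           
261                                                                                           
[... 1964 characters left out ...]
                               
305                                                                                           
307                                                                                           
309                                                                                           
311                                                                                           
313                                                                                           
315                                                                                           
317                                                                                           
319
```

The scene picture of the bin and the jar matches the one from the start, so the flap is shut, the bottle is inside and the jar has not moved. The arm is clear.

```bash
python3 -c "
from cell import arm
print(arm.sign_off())"
```

```text
the job is handed in; nothing more can be done
None
```

The used bottle went down through the flap into the bin, the flap shut behind it, the jar stayed where it was, and I handed the job in at about 16 s; no verdict was returned.

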